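Lock a wall-plate elbow into the counter fixture

ROBOT

A 6-joint arm with a two-finger parallel gripper is mounted at the origin on the work surface. World frame = base frame: x ahead of the robot, y to its left, z up, the work surface at z = 0. Lengths are in m, angles in rad, forces in N, time in s.
With the tool pointing down it reaches from about 0.225 to 0.725 m from the base axis. Payload 3.1 kg.
Tool frame: the origin (TCP) lies midway between the tips of the shut fingers; the grasp point (between the pads) lies pinch_z behind it (pinch_z is the distance from the TCP to the grasp point, in m); x points along the fingers, y is the direction in which the jaws open and shut, and the axes are right-handed (so a half turn about x gives the same grasp; the last joint's range is limited). The gripper opens to 85 mm and grips with 20 to 120 N. Pads are 22 mm wide; open, the fingers measure 114 mm over their backs; the gripper's body (76 mm by 85 mm) begins 54 mm behind the grasp point. The pads swing forward as they close: fully open they stand 13 mm farther back than shut.
Start: joints at [-1.368, 0.048, 0.099, 1.622, 0, 1.443], TCP at [0.171, -0.497, 0.231] pointing down, gripper open.
Joint ranges: [-2.91, 2.91], [-0.99, 1.94], [-1.21, 1.42], [-2.12, 2.29], [-1.49, 1.47], [-3.14, 3.14]. Speed limits (rad/s): [2.79, 2.79, 3.14, 3.14, 3.14, 3.14].

INTERFACE

Orientations are given as a unit quaternion [x, y, z, w].
In Python, from bench import state, snapshot, finish_job, pinch_z gives the robot as it stands.
- The arm moves only by the shell command python3 -m jog 'ROWS' [FORCE]. ROWS is JSON, a list of rows, each an object of numbers: "wx", "wy", "wz": the turn, a rotation vector about the tool's x, y, z in units of 5 degrees (1.0 is 5 degrees); "dx", "dy", "dz": the shift along the tool's x, y, z in cm; "gripper": the closure, from 0 (fully open) to 1 (shut). In form: [{"wx": .., "wy": .., "wz": .., "dx": .., "dy": .., "dz": .., "gripper": ..}, ...]. A call has 1 to 8 rows; each row is the pose to reach, as a shift and turn from the pose commanded when the call began, along the tool's axes at that moment; what a row does not reach only later rows make up. A row lasts 1/12 s, in which the tool goes at most 41.7 mm and 7.16 degrees, less where a joint would pass 70% of its speed; a pose out of reach is approached as far as the arm can. A call with a gripper value outside its range is refused whole. The fingers move at their own pace and stop on an object; FORCE is the grip in N (left out, the last holds). Time passes only in rows, so rows that repeat a pose let the fingers close. It gives the time, the measured TCP pose, the force and the opening at its end, in the units of the state.
- state(): the state, without advancing time (a new reading comes with each control period).
- snapshot(name): name is "side" or "top"; returns a dict with "frame" (420x560x3 uint8, red, green, blue), "camera_matrix" (3x3 intrinsics, pixels), "extrinsics" (4x4, takes a point from camera to world coordinates). Camera axes: x right, y up, looking along -z (the intrinsics and any distortion apply to the point x, -y, -z); pixel columns grow to the right and rows downward; lengths in m; the calibration is good to about 2 mm. A picture is of the moment at which its call begins. There is no depth.
- finish_job(): hands the job in, once; it reports no verdict.
The state is a dict: "time": time; "joint_positions": joint angles; "dq": joint speeds; "joint_efforts": joint torques, N m; "eef_pos": TCP position; "ee_rot": TCP orientation; "force": force on the tool from outside, world axes, zero at the start; "ft_torque": the same for the moment, N m; "grip_width": finger opening in m.
Only numpy, scipy, OpenCV 4.12 (cv2) and the standard library are available. Lean on these libraries where they do the work, as an engineer would, in place of code of your own. Each camera call takes 0.05 s, during which the arm holds its last target. There are 200 camera calls.

TASK

Get the brass wall-plate elbow ready for assembly in the counter fixture: swing the keeper bar clear if it is in the way, set the elbow gently (not dropped) into the pocket so that its plate lies flat and square with its side pipe stub in the gap of the pocket wall, then swing the keeper back over the plate's ear until it clicks fully home. Leave the other fittings, the bottle and the jar where they stand, and take your hand away.

Things in the scene. Friction and masses are not known exactly. Their poses are not given: they have to be found in the camera images.
- elbow: Loose brass elbow (0.2-0.33 kg), the only fitting with a rectangular plate: 40 (x) x 70 (y) x 10 mm. Upright hexagon on its middle, 30 mm across flats, from 10 to 45 mm height, flats facing +y and -y: grip there, fingers closing along y. Round stub, 24 mm diameter, axis 16 mm high, runs level from the middle to 48 mm along -x. Origin: centre of the plate's underside. Starts flat on the counter.
- pocket (a point): Centre of the fixture's pocket floor, 10 mm above the counter. Pocket 43 (x) x 73 (y) mm, 10 mm deep, its upper 5 mm sloping 4 mm outwards as a lead-in; a 30 mm gap in the middle of the -x wall is for the stub. Seated, the elbow's origin and axes coincide with these, and its plate is flush with the walls.
- fixture: Aluminium fixture fixed to the counter: base plate 10 mm thick, x -60 to 95, y -70 to 60 mm from its origin; pocket walls 14 mm thick up to 20 mm above the counter. Origin: on the counter under the pocket's centre, same axes as the pocket.
- keeper (a joint): Swing angle (rad) of the steel keeper bar about its upright pivot: 0 = fully home against its stop, pointing along the pocket's -x over the plate's +y ear; up to 1.9 as the free end swings towards the pocket's +y. Above 1.1 it clears the pocket and fingers there. Above 0.47 it stays where left. Below, a sprung detent resists (about 2 N at the grip) down to 0.23; past that it snaps to 0.
- keeper_hinge (a point): Keeper pivot (vertical axis) at the bar's upper face, 31 mm above the counter, 50 mm along +x and 27 mm along +y from the pocket's centre. Bar 14 mm wide, 8 mm thick, underside 3 mm above the pocket walls, reaching 112 mm from the pivot, with a 37 mm tail behind.
- keeper_grip (a point): Centre of the top of the keeper's upright round grip post, 22 mm diameter, 40 mm high above the bar (top 71 mm above the counter), 100 mm from the pivot. Pinch it from above and lead it along the arc.
- floor_flange: Loose bystander: brass floor flange, round disc 68 mm diameter x 10 mm with a hexagon 32 mm across flats to 34 mm height, no side stub. Origin: centre of the underside. Leave alone.
- tee: Loose bystander: grey steel pipe tee lying flat, 72 mm long (x), branch to 38 mm along +y, 36 mm high. Origin: underside below the crossing. Leave alone.
- sealant: Loose bystander: standing white bottle, 52 mm diameter, 160 mm high. Origin: centre of its foot. Leave alone.
- paste_jar: Loose bystander: grey jar with steel lid beside the fixture, 64 mm diameter, 65 mm high. Origin: centre of its foot. Leave alone.
Not all that is in view belongs to the job. What is shaped like the elbow but black is not meant.

How it is judged:
By the outcome, as a careful person would: the job done as asked, in the order asked, and still so for the second after the job is handed in, with the robot touching nothing.
It also fails if it takes over 62 s, if anything falls off the work surface, if the arm or the gripper's body presses on something with over 40 N, if the wrist force passes 120 N, or if a joint passes its speed limit or range.

## Working session

There is one attempt and no reset: what is moved stays moved. The work goes in short steps, Python scripts to look and compute and a shell command to move; the robot and the scene stay as the last step left them, time stands still between calls to the robot, and variables do not carry over. Pictures are saved under pics/ and viewed, about 8 in all and at most 12, crops included, and the job is handed in when it is done.

```bash
mkdir -p pics; ls
python3 - <<'E'
from bench import state,snapshot,pinch_z
import cv2,numpy as np
print(pinch_z, {k:np.round(v,4).tolist() for k,v in state().items()})
for n in("side","top"):
    s=snapshot(n); cv2.imwrite(f"pics/{n}0.png",s["frame"][:,:,::-1]); np.savez(f"{n}0.npz",**s)
    print(n,np.round(s["camera_matrix"],1).tolist(),np.round(s["extrinsics"],3).tolist(),[k for k in s])
E
```

```text
pics
0.0187 {'time': 0.0, 'joint_positions': [-1.3678, 0.0488, 0.0976, 1.622, -0.0, 1.443], 'dq': [-0.0003, -0.0011, 0.0022, -0.0008, 0.0014, -0.0009], 'joint_efforts': [0.0002, -33.8779, 32.0017, 0.0204, -0.0, -0.0], 'eef_pos': [0.1704, -0.4959, 0.2301], 'ee_rot': [-0.6974, -0.1173, 0.6975, -0.1156], 'force': [-0.1433, 0.0409, 0.9796], 'ft_torque': [-0.0121, 0.0351, 0.0054], 'grip_width': 0.0853}
side [[506.5, 0.0, 278.3], [0.0, 506.5, 205.8], [0.0, 0.0, 1.0]] [[-0.994, 0.081, -0.079, 0.338], [-0.114, -0.671, 0.733, 1.005], [0.006, 0.737, 0.676, 0.97], [0.0, 0.0, 0.0, 1.0]] ['frame', 'camera_matrix', 'extrinsics']
top [[491.1, 0.0, 277.1], [0.0, 491.1, 213.0], [0.0, 0.0, 1.0]] [[-0.02, 0.998, -0.063, 0.395], [-1.0, -0.019, 0.022, 0.058], [0.021, 0.064, 0.998, 1.226], [0.0, 0.0, 0.0, 1.0]] ['frame', 'camera_matrix', 'extrinsics']
```

View pics/top0.png

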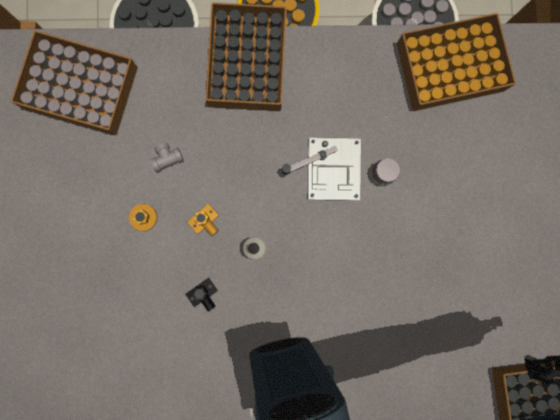

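View pics/side0.png

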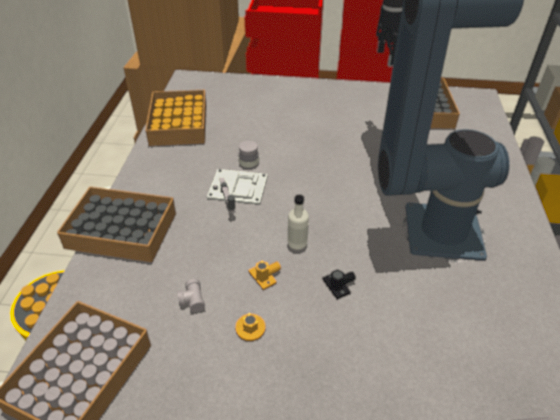

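The top view shows these candidates: brass elbow with rectangular plate at (203,220), black look-alike at (202,294) and round floor flange at (143,217). The one at (203,220) fits, being brass with a rectangular plate and a stub. The fixture is at about (334,169), and its keeper swings out to the left with the post at (287,169). I'll confirm in enlarged crops.

Run:
```python
import cv2,numpy as np
t=cv2.imread("pics/top0.png");s=cv2.imread("pics/side0.png")
def c(im,x,y,w,h,k): return cv2.resize(im[y:y+h,x:x+w],None,fx=k,fy=k,interpolation=cv2.INTER_CUBIC)
# crops 50x37.5->x8 : left top elbow (x178,y200), fixture 100x75 x4
a=c(t,178,200,50,37,8); b=c(t,275,130,100,75,4)[:296]
d=c(s,240,250,50,37,8); e=c(s,195,160,80,60,5)[:296]
b=c(t,272,131,100,74,4)
e=c(s,200,155,80,60,5)[:296]
cv2.imwrite("pics/m0.png",np.vstack([np.hstack([a,b]),np.hstack([d,e])]))
```

```text
(no output)
```

View pics/m0.png

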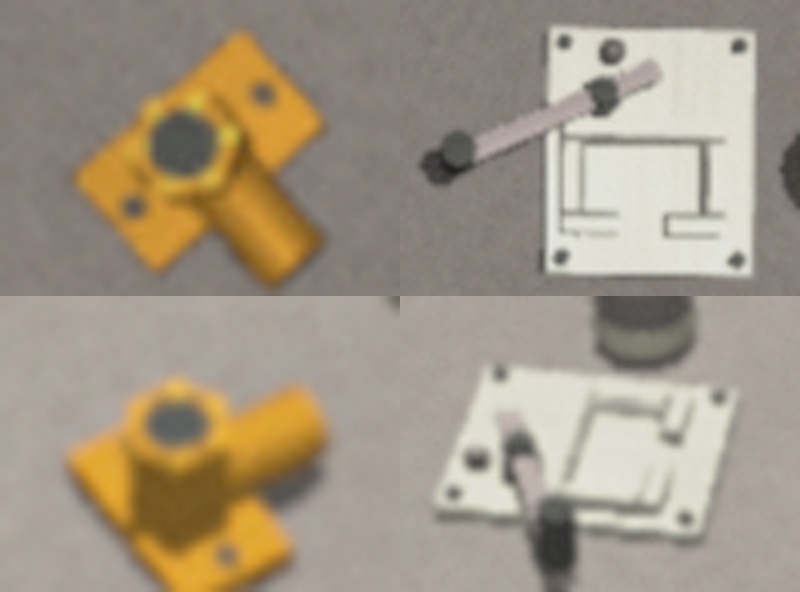

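```bash
cat > h.py <<'E'
import numpy as np,cv2
from scipy.optimize import least_squares
def P(f):
    s=np.load(f) if isinstance(f,str) else f
    T=np.linalg.inv(s["extrinsics"]);return s["camera_matrix"]@np.diag([1,-1,-1])@T[:3]
def proj(M,X): h=M@np.append(X,1); return h[:2]/h[2]
def tri(Ms,px): # two-view points
    X=cv2.triangulatePoints(Ms[0],Ms[1],np.array(px[0],float).reshape(2,1),np.array(px[1],float).reshape(2,1))[:,0]; X=X[:3]/X[3]
    return X,[np.round(proj(M,X)-p,1).tolist() for M,p in zip(Ms,px)]
def fit(obs,x0,zfree=True): # obs: (M,px,local xyz); pose x,y,z,yaw
    def r(p):
        c,s=np.cos(p[3]),np.sin(p[3]);R=np.array([[c,-s,0],[s,c,0],[0,0,1]])
        return np.concatenate([proj(M,R@np.array(l)+[p[0],p[1],p[2] if zfree else x0[2]])-q for M,q,l in obs])
    o=least_squares(r,x0,loss="soft_l1");return o.x,np.round(r(o.x).reshape(-1,2),1)
E
cat > a.py <<'E'
from h import *
T,S=P("top0.npz"),P("side0.npz")
q=lambda u,v,k,ox,oy,cx=0,cy=0:np.array([(u-cx+.5)/k-.5+ox,(v-cy+.5)/k-.5+oy])
te=lambda u,v:q(u,v,8,178,200); se=lambda u,v:q(u,v,8,240,250,0,296)
tf=lambda u,v:q(u,v,4,272,131,400,0); sf=lambda u,v:q(u,v,5,200,155,400,296)
print("hex top",tri([T,S],[te(183,143),se(178,421)]))
E=[(T,te(183,143),[0,0,.045]),(S,se(178,421),[0,0,.045]),(T,te(241,30),[.02,-.035,.01]),(T,te(325,122),[-.02,-.035,.01]),(T,te(75,178),[.02,.035,.01]),(T,te(155,272),[-.02,.035,.01]),(S,se(66,460),[.02,-.035,.01]),(S,se(292,547),[-.02,.035,.01])]
for zf in(1,0):print("elbow",*fit(E,[.3,.2,0,.7],zf))
F=[]
for (a,b),l in zip([(549,25),(755,32),(547,273),(752,274)],[[.095,.06],[.095,-.07],[-.06,.06],[-.06,-.07]]):F.append((T,tf(a,b),l+[.01]))
for (a,b),l in zip([(488,366),(738,388),(434,513),(705,541)],[[.095,-.07],[-.06,-.07],[.095,.06],[-.06,.06]]):F.append((S,sf(a,b),l+[.01]))
for zf in(1,0):
    p,r=fit(F,[.5,-.1,0,0],zf);print("fix",p,r.tolist())
X,e=tri([T,S],[tf(458,147),sf(555,508)]);print("post",X,e)
c,s=np.cos(p[3]),np.sin(p[3]);h=p[:2]+np.array([[c,-s],[s,c]])@[.05,.027]
d=X[:2]-h;print("hinge",h,"len",np.hypot(*d),"keeper",np.pi-(np.arctan2(d[1],d[0])-p[3]))
E
python3 a.py
```

```text
hex top (array([0.46262182, 0.21642959, 0.04445045]), [[0.0, 0.1], [-0.1, -0.0]])
elbow [ 0.46277466  0.2165163  -0.00265846  0.70906515] [[ 0.1  0.1]
 [-0.2  0.6]
 [ 0.1 -0.3]
 [ 0.2  0.2]
 [-0.5 -0.1]
 [ 0.2  0.2]
 [-0.4 -0.5]
 [ 0.6  0. ]]
elbow [0.46261093 0.21675667 0.         0.70617285] [[-0.2  0.1]
 [-0.2 -0.1]
 [-0.1 -0.4]
 [ 0.   0.2]
 [-0.8 -0.1]
 [-0.1  0.3]
 [-0.4 -1.2]
 [ 0.6 -0.6]]
fix [ 0.56422838 -0.10941426 -0.00538269 -0.03371397] [[-0.1, 0.9], [-0.2, 0.0], [-0.1, 0.1], [0.4, 0.6], [-0.3, 0.6], [-0.3, 1.1], [-0.2, -1.0], [-1.2, -1.0]]
fix [ 0.56344796 -0.10786631 -0.0019291  -0.03383447] [[-0.5, 0.7], [-0.4, -0.1], [-0.6, 0.2], [0.2, 0.8], [-0.3, -0.5], [-0.1, 0.0], [-0.2, -2.0], [-1.0, -2.0]]
post [0.57602123 0.00883756 0.06806509] [[0.0, 0.4], [-0.3, -0.0]]
hinge [ 0.6143327  -0.08257316] len 0.09911452501446068 keeper 1.1400875923921494
```

```bash
cat > go.py <<'E'
# usage: go.py x y z toolyaw(rad, direction of tool y; mod pi) -> shift cm and turn in 5deg units
import sys,numpy as np
from scipy.spatial.transform import Rotation as R
from bench import state
s=state();x,y,z,a=map(float,sys.argv[1:5])
R0=R.from_quat(s["ee_rot"]);M=R0.as_matrix();cur=np.arctan2(M[1,1],M[0,1])
print("t",s["time"],"pos",np.round(s["eef_pos"],4),"toolyaw",round(cur,3),"tilt",np.round(M[:,0],3),"q",np.round(s["joint_positions"],2),"w",round(s["grip_width"],4),"F",np.round(s["force"],1))
for k in(-1,0,1):
    b=a+k*np.pi
    if abs(b-cur)>2.2: continue
    yv=np.array([np.cos(b),np.sin(b),0]);xv=np.array([0,0,-1.]);T=np.column_stack([xv,yv,np.cross(xv,yv)])
    print("yaw",round(b,3),"shift",np.round(M.T@(np.array([x,y,z])-s["eef_pos"])*100,2),"turn",np.round((R0.inv()*R.from_matrix(T)).as_rotvec(degrees=True)/5,2))
E
python3 go.py .4627 .2166 .15 2.279
```

```text
t 0.1 pos [ 0.1704 -0.496   0.2302] toolyaw -1.24 tilt [-0.     0.002 -1.   ] q [-1.37  0.05  0.1   1.62 -0.    1.44] w 0.0856 F [-0.1 -0.1  1.3]
yaw -0.863 shift [  8.16 -57.88 -50.79] turn [-4.32 -0.01  0.02]
```

```bash
python3 -m jog '[{"wx":-11.4,"dy":-20,"dz":-17.5,"gripper":0},{"wx":-11.4,"dy":-20,"dz":-17.5,"gripper":0},{"wx":-11.4,"dy":-20,"dz":-17.5,"gripper":0},{"wx":-11.4,"dy":-20,"dz":-17.5,"gripper":0},{"wx":-11.4,"dy":-20,"dz":-17.5,"gripper":0},{"wx":-11.4,"dy":-20,"dz":-17.5,"gripper":0},{"wx":-11.4,"dy":-20,"dz":-17.5,"gripper":0},{"wx":-11.4,"dy":-20,"dz":-17.5,"gripper":0}]' 40; python3 go.py .4627 .2166 .20 2.279
```

```text
t 0.1 pos [ 0.1704 -0.496   0.2302] toolyaw -1.24 tilt [-0.     0.002 -1.   ] q [-1.37  0.05  0.1   1.62 -0.    1.44] w 0.0856 F [-0.1 -0.1  1.3]
yaw -0.863 shift [  3.16 -57.89 -50.79] turn [-4.32 -0.01  0.02]schema error: expected keys wx, wy, wz, dx, dy, dz, gripper
```

```bash
python3 -m jog '[{"wx":-11.4,"wy":0,"wz":0,"dx":0,"dy":-20,"dz":-17.5,"gripper":0},{"wx":-11.4,"wy":0,"wz":0,"dx":0,"dy":-20,"dz":-17.5,"gripper":0},{"wx":-11.4,"wy":0,"wz":0,"dx":0,"dy":-20,"dz":-17.5,"gripper":0},{"wx":-11.4,"wy":0,"wz":0,"dx":0,"dy":-20,"dz":-17.5,"gripper":0},{"wx":-11.4,"wy":0,"wz":0,"dx":0,"dy":-20,"dz":-17.5,"gripper":0},{"wx":-11.4,"wy":0,"wz":0,"dx":0,"dy":-20,"dz":-17.5,"gripper":0},{"wx":-11.4,"wy":0,"wz":0,"dx":0,"dy":-20,"dz":-17.5,"gripper":0},{"wx":-11.4,"wy":0,"wz":0,"dx":0,"dy":-20,"dz":-17.5,"gripper":0}]' 40; python3 go.py .4627 .2166 .20 2.279
```

```text
time: 0.77
eef_pos: [0.2719, -0.2471, 0.2313]
ee_rot: [0.555, 0.438, -0.554, 0.438]
force: [0.6, -0.8, -0.1]
grip_width: 0.0853
t 0.7667 pos [ 0.2719 -0.2471  0.2313] toolyaw -0.234 tilt [ 0.001  0.001 -1.   ] q [-0.92 -0.36 -0.26  1.67  0.    0.88] w 0.0853 F [ 0.6 -0.8 -0.1]
yaw -0.863 shift [  3.2    7.81 -49.52] turn [ 7.2  -0.02  0.  ]
```

```bash
python3 -m jog '[{"wx":-11.4,"wy":0,"wz":0,"dx":0,"dy":4,"dz":-25,"gripper":0},{"wx":-11.4,"wy":0,"wz":0,"dx":0,"dy":4,"dz":-25,"gripper":0},{"wx":-11.4,"wy":0,"wz":0,"dx":0,"dy":4,"dz":-25,"gripper":0},{"wx":-11.4,"wy":0,"wz":0,"dx":0,"dy":4,"dz":-25,"gripper":0},{"wx":-11.4,"wy":0,"wz":0,"dx":0,"dy":4,"dz":-25,"gripper":0},{"wx":-11.4,"wy":0,"wz":0,"dx":0,"dy":4,"dz":-25,"gripper":0},{"wx":-11.4,"wy":0,"wz":0,"dx":0,"dy":4,"dz":-25,"gripper":0},{"wx":-11.4,"wy":0,"wz":0,"dx":0,"dy":4,"dz":-25,"gripper":0}]' 40; python3 go.py .4627 .2166 .20 2.279
```

```text
time: 1.43
eef_pos: [0.3707, -0.0146, 0.2307]
ee_rot: [0.278, 0.651, -0.278, 0.65]
force: [-0.1, -0.8, -1.5]
grip_width: 0.0854
t 1.4333 pos [ 0.3707 -0.0146  0.2307] toolyaw 0.763 tilt [-0.001  0.001 -1.   ] q [-0.22 -0.35 -0.26  1.67  0.    0.59] w 0.0854 F [-0.1 -0.8 -1.5]
yaw -0.863 shift [  3.08  22.63 -10.34] turn [ 1.863e+01 -1.000e-02  1.000e-02]
yaw 2.279 shift [  3.08  22.63 -10.34] turn [-1.737e+01 -1.000e-02 -1.000e-02]
```

```bash
python3 -m jog '[{"wx":-11.4,"wy":0,"wz":0,"dx":0,"dy":22.6,"dz":-10.3,"gripper":0},{"wx":-11.4,"wy":0,"wz":0,"dx":0,"dy":22.6,"dz":-10.3,"gripper":0},{"wx":-11.4,"wy":0,"wz":0,"dx":0,"dy":22.6,"dz":-10.3,"gripper":0},{"wx":-11.4,"wy":0,"wz":0,"dx":0,"dy":22.6,"dz":-10.3,"gripper":0},{"wx":-11.4,"wy":0,"wz":0,"dx":0,"dy":22.6,"dz":-10.3,"gripper":0},{"wx":-11.4,"wy":0,"wz":0,"dx":0,"dy":22.6,"dz":-10.3,"gripper":0},{"wx":-11.4,"wy":0,"wz":0,"dx":0,"dy":22.6,"dz":-10.3,"gripper":0},{"wx":-11.4,"wy":0,"wz":0,"dx":0,"dy":22.6,"dz":-10.3,"gripper":0}]' 40; python3 go.py .4627 .2166 .10 2.279
```

```text
time: 2.1
eef_pos: [0.4655, 0.2138, 0.2292]
ee_rot: [-0.065, 0.705, 0.065, 0.703]
force: [-0.5, -0.1, 0.7]
grip_width: 0.0855
t 2.1 pos [0.4655 0.2138 0.2292] toolyaw 1.755 tilt [-0.004 -0.001 -1.   ] q [0.3  0.02 0.06 1.62 0.   0.12] w 0.0855 F [-0.5 -0.1  0.7]
yaw 2.279 shift [12.92  0.33 -0.18] turn [-6.01 -0.04 -0.01]
```

```bash
python3 -m jog '[{"wx":-6,"wy":0,"wz":0,"dx":4,"dy":0.3,"dz":-0.2,"gripper":0},{"wx":-6,"wy":0,"wz":0,"dx":8,"dy":0.3,"dz":-0.2,"gripper":0},{"wx":-6,"wy":0,"wz":0,"dx":11,"dy":0.3,"dz":-0.2,"gripper":0},{"wx":-6,"wy":0,"wz":0,"dx":12.9,"dy":0.3,"dz":-0.2,"gripper":0},{"wx":-6,"wy":0,"wz":0,"dx":12.9,"dy":0.3,"dz":-0.2,"gripper":0},{"wx":-6,"wy":0,"wz":0,"dx":12.9,"dy":0.3,"dz":-0.2,"gripper":0}]' 40; python3 go.py .4627 .2166 .009 2.279
python3 - <<'E'
from bench import snapshot
import cv2,numpy as np
o=[]
for n,x,y in(("side",215,205),("top",163,180)):
    f=snapshot(n)["frame"][y:y+90,x:x+90,::-1]; o.append(cv2.resize(f,None,fx=4.4,fy=4.4,interpolation=cv2.INTER_CUBIC))
cv2.imwrite("pics/c1.png",np.hstack(o))
E
```

```text
time: 2.6
eef_pos: [0.4617, 0.2138, 0.1007]
ee_rot: [-0.241, 0.666, 0.241, 0.663]
force: [0.7, 0.0, 1.0]
grip_width: 0.0857
t 2.6 pos [0.4617 0.2138 0.1007] toolyaw 2.266 tilt [-0.004 -0.001 -1.   ] q [ 0.3   0.02 -0.19  1.37  0.   -0.39] w 0.0857 F [0.7 0.  1. ]
yaw 2.279 shift [9.17 0.14 0.29] turn [-0.15 -0.04 -0.02]
```

View pics/c1.png

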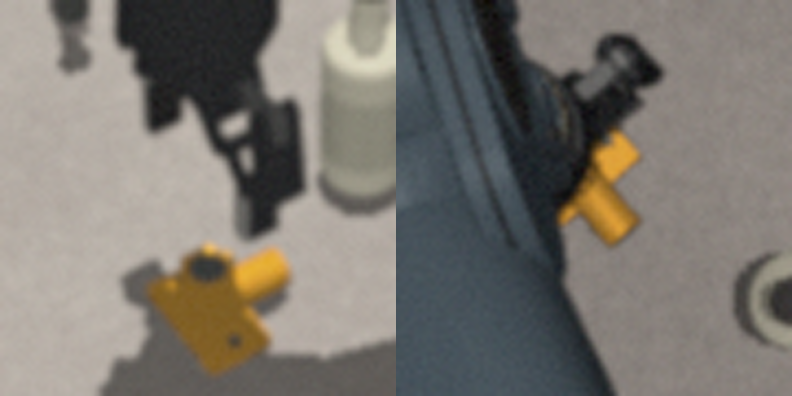

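The open fingers straddle the elbow. In the side crop its hexagon is at (207,265), below the fingers, and the bottle is well clear. Next I descend and grip.

```bash
python3 -m jog '[{"wx":-0.15,"wy":0,"wz":0,"dx":3,"dy":0.15,"dz":0.3,"gripper":0},{"wx":-0.15,"wy":0,"wz":0,"dx":5.5,"dy":0.15,"dz":0.3,"gripper":0},{"wx":-0.15,"wy":0,"wz":0,"dx":7.5,"dy":0.15,"dz":0.3,"gripper":0},{"wx":-0.15,"wy":0,"wz":0,"dx":8.6,"dy":0.15,"dz":0.3,"gripper":0},{"wx":-0.15,"wy":0,"wz":0,"dx":9.1,"dy":0.15,"dz":0.3,"gripper":0},{"wx":-0.15,"wy":0,"wz":0,"dx":9.1,"dy":0.15,"dz":0.3,"gripper":0}]' 40; python3 go.py .4627 .2166 .009 2.279
python3 -m jog '[{"wx":0,"wy":0,"wz":0,"dx":0,"dy":0,"dz":0,"gripper":0.8},{"wx":0,"wy":0,"wz":0,"dx":0,"dy":0,"dz":0,"gripper":0.8},{"wx":0,"wy":0,"wz":0,"dx":0,"dy":0,"dz":0,"gripper":0.8},{"wx":0,"wy":0,"wz":0,"dx":0,"dy":0,"dz":0,"gripper":0.8},{"wx":0,"wy":0,"wz":0,"dx":0,"dy":0,"dz":0,"gripper":0.8},{"wx":0,"wy":0,"wz":0,"dx":0,"dy":0,"dz":0,"gripper":0.8},{"wx":0,"wy":0,"wz":0,"dx":0,"dy":0,"dz":0,"gripper":0.8},{"wx":0,"wy":0,"wz":0,"dx":0,"dy":0,"dz":0,"gripper":0.8}]' 40; python3 go.py .4627 .2166 .009 2.279
```

```text
time: 3.2
eef_pos: [0.465, 0.2174, 0.0117]
ee_rot: [-0.246, 0.663, 0.246, 0.663]
force: [-0.9, 1.2, 0.6]
grip_width: 0.0854
t 3.2 pos [0.465  0.2174 0.0117] toolyaw 2.28 tilt [ 0.  0. -1.] q [ 0.31  0.09 -0.3   1.18  0.   -0.4 ] w 0.0854 F [-0.9  1.2  0.6]
yaw 2.279 shift [ 0.27  0.09 -0.23] turn [0.02 0.   0.  ]
time: 3.87
eef_pos: [0.4654, 0.2178, 0.0125]
ee_rot: [-0.246, 0.662, 0.246, 0.664]
force: [-0.0, 1.0, 5.9]
grip_width: 0.0295
t 3.8667 pos [0.4654 0.2178 0.0125] toolyaw 2.281 tilt [ 0.002  0.001 -1.   ] q [ 0.31  0.09 -0.3   1.18  0.   -0.4 ] w 0.0295 F [-0.   1.   5.9]
yaw 2.279 shift [ 0.34  0.09 -0.29] turn [0.03 0.02 0.01]
```

Gripped: the opening is 29.5 mm, against 30 mm across flats. I'll lift and check the hold.

```bash
python3 -m jog '[{"wx":0,"wy":0,"wz":0,"dx":-1,"dy":0,"dz":0,"gripper":0.8},{"wx":0,"wy":0,"wz":0,"dx":-3,"dy":0,"dz":0,"gripper":0.8},{"wx":0,"wy":0,"wz":0,"dx":-6,"dy":0,"dz":0,"gripper":0.8},{"wx":0,"wy":0,"wz":0,"dx":-9.5,"dy":0,"dz":0,"gripper":0.8},{"wx":0,"wy":0,"wz":0,"dx":-13,"dy":0,"dz":0,"gripper":0.8},{"wx":0,"wy":0,"wz":0,"dx":-16,"dy":0,"dz":0,"gripper":0.8},{"wx":0,"wy":0,"wz":0,"dx":-18,"dy":0,"dz":0,"gripper":0.8},{"wx":0,"wy":0,"wz":0,"dx":-18,"dy":0,"dz":0,"gripper":0.8}]' 60; python3 go.py .5642 -.1094 .2 1.537
```

```text
time: 4.53
eef_pos: [0.4669, 0.2179, 0.1965]
ee_rot: [-0.246, 0.66, 0.246, 0.666]
force: [0.3, 0.0, -2.6]
grip_width: 0.0291
t 4.5333 pos [0.4669 0.2179 0.1965] toolyaw 2.281 tilt [ 0.008  0.002 -1.   ] q [ 0.31  0.01 -0.01  1.54 -0.   -0.4 ] w 0.0291 F [ 0.3  0.  -2.6]
yaw 1.537 shift [ -0.34 -31.16 -13.97] turn [8.53 0.1  0.01]
```

```bash
python3 -m jog '[{"wx":1,"wy":0,"wz":0,"dx":-0.3,"dy":-3,"dz":-1.4,"gripper":0.8},{"wx":2.2,"wy":0,"wz":0,"dx":-0.3,"dy":-7,"dz":-3.1,"gripper":0.8},{"wx":3.5,"wy":0,"wz":0,"dx":-0.3,"dy":-11,"dz":-4.9,"gripper":0.8},{"wx":4.8,"wy":0,"wz":0,"dx":-0.3,"dy":-15,"dz":-6.7,"gripper":0.8},{"wx":6,"wy":0,"wz":0,"dx":-0.3,"dy":-19,"dz":-8.5,"gripper":0.8},{"wx":7.2,"wy":0,"wz":0,"dx":-0.3,"dy":-23,"dz":-10.3,"gripper":0.8},{"wx":8.4,"wy":0.1,"wz":0,"dx":-0.3,"dy":-26.5,"dz":-11.9,"gripper":0.8},{"wx":8.5,"wy":0.1,"wz":0,"dx":-0.3,"dy":-29,"dz":-13,"gripper":0.8}]' 60
python3 go.py .5642 -.1094 .12 1.537
```

```text
time: 5.2
eef_pos: [0.5541, -0.09, 0.1909]
ee_rot: [0.012, 0.712, -0.014, 0.702]
force: [1.0, 0.4, -2.8]
grip_width: 0.0289
t 5.2 pos [ 0.5541 -0.09    0.1909] toolyaw 1.534 tilt [-0.013 -0.002 -1.   ] q [-0.28  0.15  0.13  1.56 -0.01 -0.24] w 0.0289 F [ 1.   0.4 -2.8]
yaw 1.537 shift [ 7.08 -1.88  1.17] turn [-0.03 -0.15  0.03]
```

```bash
python3 -m jog '[{"wx":0,"wy":0,"wz":0,"dx":0,"dy":-1.9,"dz":1.2,"gripper":0.8},{"wx":0,"wy":0,"wz":0,"dx":2,"dy":-1.9,"dz":1.2,"gripper":0.8},{"wx":0,"wy":0,"wz":0,"dx":5,"dy":-1.9,"dz":1.2,"gripper":0.8},{"wx":0,"wy":0,"wz":0,"dx":7.5,"dy":-1.9,"dz":1.2,"gripper":0.8},{"wx":0,"wy":0,"wz":0,"dx":9,"dy":-1.9,"dz":1.2,"gripper":0.8},{"wx":0,"wy":0,"wz":0,"dx":9,"dy":-1.9,"dz":1.2,"gripper":0.8},{"wx":0,"wy":0,"wz":0,"dx":9,"dy":-1.9,"dz":1.2,"gripper":0.8},{"wx":0,"wy":0,"wz":0,"dx":9,"dy":-1.9,"dz":1.2,"gripper":0.8}]' 60
python3 go.py .5642 -.1094 .10 1.537
python3 - <<'E'
from bench import snapshot
import cv2,numpy as np
o=[]
for n,x,y in(("side",190,130),("top",280,115)):
    s=snapshot(n);np.savez(n+"2.npz",**s);f=s["frame"][y:y+90,x:x+80,::-1]; o.append(cv2.resize(f,None,fx=5,fy=5,interpolation=cv2.INTER_CUBIC))
cv2.imwrite("pics/c2.png",np.hstack(o))
E
```

```text
time: 5.87
eef_pos: [0.5657, -0.1068, 0.1041]
ee_rot: [0.01, 0.71, -0.012, 0.704]
force: [0.4, -0.1, -2.2]
grip_width: 0.0294
t 5.8667 pos [ 0.5657 -0.1068  0.1041] toolyaw 1.54 tilt [-0.009 -0.003 -1.   ] q [-0.3   0.2   0.01  1.39 -0.01 -0.27] w 0.0294 F [ 0.4 -0.1 -2.2]
yaw 1.537 shift [ 0.41 -0.26 -0.13] turn [ 0.03 -0.1   0.03]
```

View pics/c2.png

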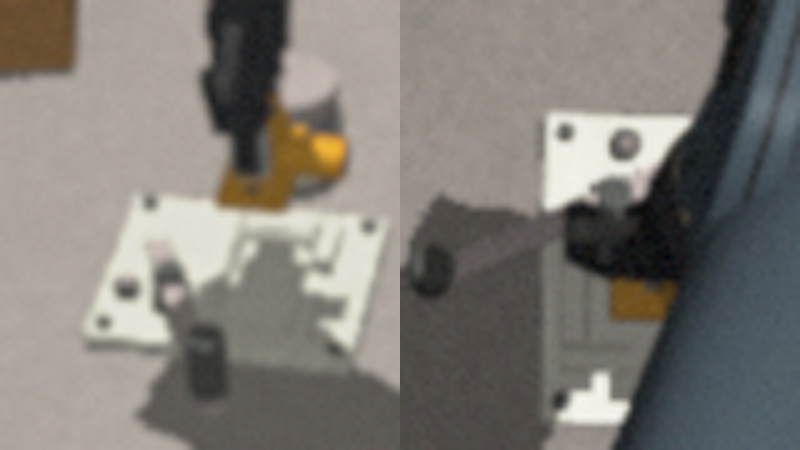

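```bash
cat > b.py <<'E'
from h import *
T,S=P("top2.npz"),P("side2.npz")
q=lambda u,v,ox,oy,cx=0:np.array([(u-cx+.5)/5-.5+ox,(v+.5)/5-.5+oy])
t=lambda u,v:q(u,v,280,115,400); s=lambda u,v:q(u,v,190,130)
X,e=tri([T,S],[t(612,318),s(282,210)]);print("corner",X,e)
obs=[(T,t(612,318),[-.02,.035,.005]),(S,s(282,210),[-.02,.035,0]),(S,s(219,203),[.02,.035,0])]
print("elbow now",*fit(obs,[.565,-.107,.09,-.034]))
# predicted from grip: where would corners be if elbow centre is TCP + offset in x
for d in(0,-.0028):
    c=np.array([.5657+d,-.1068,.0915]);a=-.034
    R=np.array([[np.cos(a),-np.sin(a),0],[np.sin(a),np.cos(a),0],[0,0,1]])
    for M,f,px,l in((T,"t",t(612,318),[-.02,.035,.005]),(S,"s",s(282,210),[-.02,.035,0]),(S,"s",s(219,203),[.02,.035,0])):print(d,f,np.round(proj(M,R@l+c)-px,1))
# fixture re-fit in this view : holes/corners seen: hinge, post
print("post",tri([T,S],[t(433,258),s(206,335)]))
E
python3 b.py
```

```text
corner [ 0.5459566  -0.07302315  0.09290485] [[0.0, 0.1], [-0.1, -0.0]]
elbow now [ 0.5608192  -0.10963     0.09213901 -0.11080877] [[ 0.1  0.4]
 [ 0.3  0.3]
 [-1.  -0.4]]
0 t [-0.6 -0.5]
0 s [-0.5  0.8]
0 s [-2.1  0.8]
-0.0028 t [-0.6  0.7]
-0.0028 s [0.5 0.9]
-0.0028 s [-1.1  0.9]
post (array([0.576999  , 0.00850837, 0.06937117]), [[0.1, 1.1], [-0.9, -0.1]])
```

```bash
python3 - <<'E'
from h import *
T=P("top0.npz");p=[.5640,-.1090,-.034]
c,s=np.cos(p[2]),np.sin(p[2])
for l in([-.0255,.015,.02],[-.0255,-.015,.02],[-.0355,.015,.02],[-.0355,-.015,.02],[.0255,.0405,.02],[.0255,-.0405,.02],[.0215,.0365,.01],[.0215,-.0365,.01],[.0355,.0505,.02],[.0355,-.0505,.02],[.0355,.0505,.01],[-.0395,.0505,.02],[.05,.027,.031]):
    u=proj(T,np.array([c*l[0]-s*l[1]+p[0],s*l[0]+c*l[1]+p[1],l[2]]));u=(u-[272,131]+.5)*4-.5;print(l,np.round(u+[400,0]).tolist())
E
python3 - <<'E'
import cv2
f=cv2.imread("pics/top0.png")[158:195,305:360]
cv2.imwrite("pics/f0.png",cv2.resize(f,None,fx=12,fy=12,interpolation=cv2.INTER_CUBIC))
E
```

```text
[-0.0255, 0.015, 0.02] [621.0, 217.0]
[-0.0255, -0.015, 0.02] [669.0, 218.0]
[-0.0355, 0.015, 0.02] [621.0, 233.0]
[-0.0355, -0.015, 0.02] [669.0, 234.0]
[0.0255, 0.0405, 0.02] [581.0, 135.0]
[0.0255, -0.0405, 0.02] [711.0, 137.0]
[0.0215, 0.0365, 0.01] [585.0, 144.0]
[0.0215, -0.0365, 0.01] [702.0, 146.0]
[0.0355, 0.0505, 0.02] [565.0, 118.0]
[0.0355, -0.0505, 0.02] [727.0, 121.0]
[0.0355, 0.0505, 0.01] [563.0, 121.0]
[-0.0395, 0.0505, 0.02] [564.0, 239.0]
[0.05, 0.027, 0.031] [605.0, 93.0]
```

View pics/f0.png

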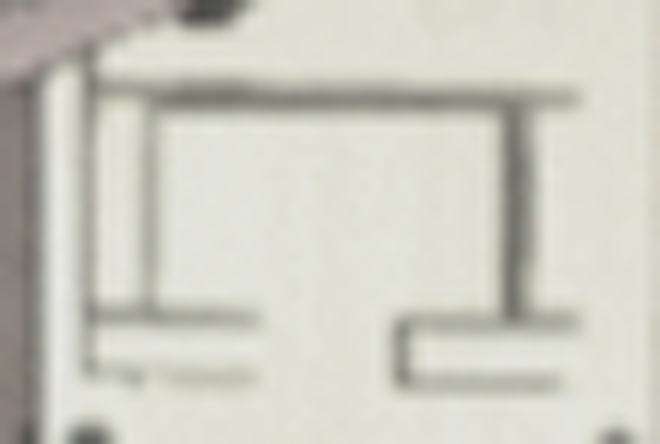

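The fixture crop puts the gap at columns 257–398, the right wall's slope at 505–530 and the +x wall's slope at rows 86–108. That moves the pocket centre to about (0.564, -0.1075). The elbow hangs over it to within about 1 mm, so I lower it.

```bash
python3 -m jog '[{"wx":0,"wy":-0.1,"wz":0,"dx":2,"dy":0,"dz":0,"gripper":0.8},{"wx":0,"wy":-0.1,"wz":0,"dx":4,"dy":0,"dz":0,"gripper":0.8},{"wx":0,"wy":-0.1,"wz":0,"dx":5.5,"dy":0,"dz":0,"gripper":0.8},{"wx":0,"wy":-0.1,"wz":0,"dx":6.5,"dy":0,"dz":0,"gripper":0.8},{"wx":0,"wy":-0.1,"wz":0,"dx":6.5,"dy":0,"dz":0,"gripper":0.8},{"wx":0,"wy":-0.1,"wz":0,"dx":6.5,"dy":0,"dz":0,"gripper":0.8}]' 60
python3 go.py .566 -.1067 .0225 1.537
python3 - <<'E'
from bench import snapshot
import cv2,numpy as np
s=snapshot("side");np.savez("side3.npz",**s);f=s["frame"][150:210,200:280,::-1]
cv2.imwrite("pics/c3.png",cv2.resize(f,None,fx=10,fy=10,interpolation=cv2.INTER_CUBIC))
E
```

```text
time: 6.47
eef_pos: [0.5656, -0.1071, 0.0398]
ee_rot: [0.01, 0.707, -0.012, 0.707]
force: [0.4, -1.0, -3.2]
grip_width: 0.0293
t 6.4667 pos [ 0.5656 -0.1071  0.0398] toolyaw 1.54 tilt [ 0.001 -0.003 -1.   ] q [-0.3   0.22 -0.09  1.25 -0.   -0.27] w 0.0293 F [ 0.4 -1.  -3.2]
yaw 1.537 shift [1.73 0.05 0.04] turn [0.03 0.01 0.04]
```

View pics/c3.png

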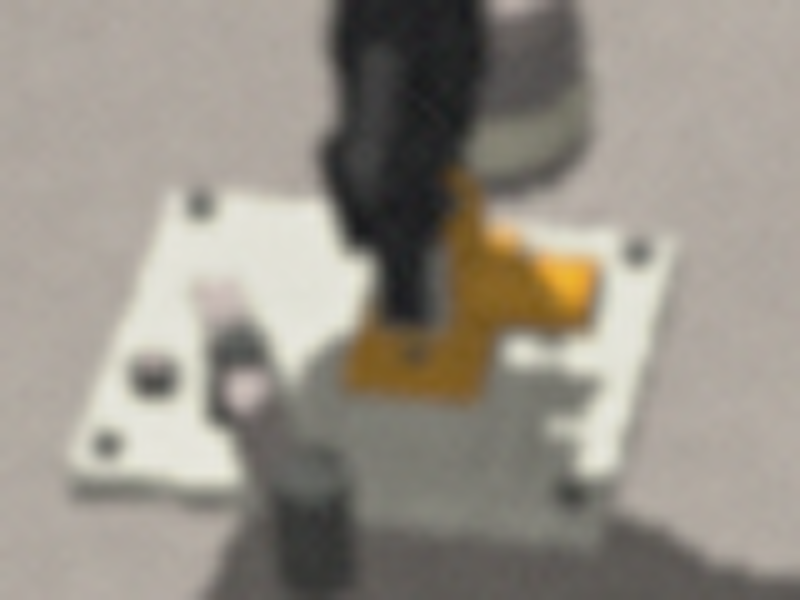

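The plate hangs just above the pocket, with its lower front corners at (343,385) and (475,402) in the crop. I'll compare those with the expected position.

Run:
```python
from h import *
S=P("side3.npz");p=[.5641,-.1075,-.034];c,s=np.cos(p[2]),np.sin(p[2])
for l in([.02,.035,.027],[-.02,.035,.027],[.022,.035,.027],[.02,.037,.027],[.02,.035,.030],[.095,.06,.01],[-.06,-.07,.01],[.095,-.07,.01],[-.06,.06,.01]):
    u=proj(S,np.array([c*l[0]-s*l[1]+p[0],s*l[0]+c*l[1]+p[1],l[2]]));print(l,np.round((u-[200,150]+.5)*10-.5))
```

```text
[0.02, 0.035, 0.027] [336. 390.]
[-0.02, 0.035, 0.027] [474. 404.]
[0.022, 0.035, 0.027] [329. 389.]
[0.02, 0.037, 0.027] [335. 395.]
[0.02, 0.035, 0.03] [336. 382.]
[0.095, 0.06, 0.01] [ 64. 465.]
[-0.06, -0.07, 0.01] [673. 236.]
[0.095, -0.07, 0.01] [171. 186.]
[-0.06, 0.06, 0.01] [598. 521.]
```

```bash
python3 -m jog '[{"wx":0,"wy":0,"wz":0,"dx":0.2,"dy":0,"dz":0,"gripper":0.8},{"wx":0,"wy":0,"wz":0,"dx":0.4,"dy":0,"dz":0,"gripper":0.8},{"wx":0,"wy":0,"wz":0,"dx":0.6,"dy":0,"dz":0,"gripper":0.8},{"wx":0,"wy":0,"wz":0,"dx":0.8,"dy":0,"dz":0,"gripper":0.8},{"wx":0,"wy":0,"wz":0,"dx":0.9,"dy":0,"dz":0,"gripper":0.8},{"wx":0,"wy":0,"wz":0,"dx":1.0,"dy":0,"dz":0,"gripper":0.8},{"wx":0,"wy":0,"wz":0,"dx":1.1,"dy":0,"dz":0,"gripper":0.8},{"wx":0,"wy":0,"wz":0,"dx":1.1,"dy":0,"dz":0,"gripper":0.8}]' 60
python3 go.py .566 -.1067 .0225 1.537
```

```text
time: 7.18
eef_pos: [0.5651, -0.107, 0.0279]
ee_rot: [0.01, 0.707, -0.012, 0.707]
force: [0.9, 0.5, -3.5]
grip_width: 0.0293
t 7.1833 pos [ 0.5651 -0.107   0.0279] toolyaw 1.539 tilt [ 0.    -0.003 -1.   ] q [-0.3   0.23 -0.11  1.23 -0.   -0.27] w 0.0293 F [ 0.9  0.5 -3.5]
yaw 1.537 shift [0.54 0.04 0.09] turn [0.03 0.   0.03]
```

```bash
python3 -m jog '[{"wx":0,"wy":0,"wz":0,"dx":0.1,"dy":0,"dz":0,"gripper":0.8},{"wx":0,"wy":0,"wz":0,"dx":0.2,"dy":0,"dz":0,"gripper":0.8},{"wx":0,"wy":0,"wz":0,"dx":0.3,"dy":0,"dz":0,"gripper":0.8},{"wx":0,"wy":0,"wz":0,"dx":0.4,"dy":0,"dz":0,"gripper":0.8},{"wx":0,"wy":0,"wz":0,"dx":0.4,"dy":0,"dz":0,"gripper":0.8}]' 60
python3 go.py .566 -.1067 .0225 1.537
```

```text
time: 7.6
eef_pos: [0.5652, -0.1071, 0.024]
ee_rot: [0.01, 0.707, -0.012, 0.707]
force: [-1.0, 0.5, -3.4]
grip_width: 0.029
t 7.6 pos [ 0.5652 -0.1071  0.024 ] toolyaw 1.539 tilt [ 0.    -0.003 -1.   ] q [-0.3   0.23 -0.11  1.22 -0.   -0.27] w 0.029 F [-1.   0.5 -3.4]
yaw 1.537 shift [0.15 0.04 0.08] turn [0.03 0.01 0.03]
```

Still no contact, so I continue slowly to the floor.

```bash
python3 -m jog '[{"wx":0,"wy":0,"wz":0,"dx":0.05,"dy":0,"dz":0,"gripper":0.8},{"wx":0,"wy":0,"wz":0,"dx":0.1,"dy":0,"dz":0,"gripper":0.8},{"wx":0,"wy":0,"wz":0,"dx":0.15,"dy":0,"dz":0,"gripper":0.8},{"wx":0,"wy":0,"wz":0,"dx":0.2,"dy":0,"dz":0,"gripper":0.8},{"wx":0,"wy":0,"wz":0,"dx":0.2,"dy":0,"dz":0,"gripper":0.8}]' 60
python3 go.py .566 -.1067 .0225 1.537
```

```text
time: 8.02
eef_pos: [0.5654, -0.1072, 0.0227]
ee_rot: [0.01, 0.707, -0.012, 0.707]
force: [-0.5, -0.1, -1.3]
grip_width: 0.0292
t 8.0167 pos [ 0.5654 -0.1072  0.0227] toolyaw 1.539 tilt [ 0.001 -0.003 -1.   ] q [-0.3   0.23 -0.12  1.22 -0.   -0.27] w 0.0292 F [-0.5 -0.1 -1.3]
yaw 1.537 shift [0.02 0.05 0.06] turn [0.03 0.01 0.04]
```

```bash
python3 -m jog '[{"wx":0,"wy":0,"wz":0,"dx":0.05,"dy":0,"dz":0,"gripper":0.8},{"wx":0,"wy":0,"wz":0,"dx":0.1,"dy":0,"dz":0,"gripper":0.8},{"wx":0,"wy":0,"wz":0,"dx":0.15,"dy":0,"dz":0,"gripper":0.8},{"wx":0,"wy":0,"wz":0,"dx":0.15,"dy":0,"dz":0,"gripper":0.8}]' 60
python3 go.py .566 -.1067 .0225 1.537
```

```text
time: 8.35
eef_pos: [0.5655, -0.1072, 0.0226]
ee_rot: [0.01, 0.707, -0.012, 0.707]
force: [-4.1, 0.7, 6.9]
grip_width: 0.0294
t 8.35 pos [ 0.5655 -0.1072  0.0226] toolyaw 1.54 tilt [ 0.001 -0.003 -1.   ] q [-0.3   0.23 -0.12  1.22 -0.   -0.27] w 0.0294 F [-4.1  0.7  6.9]
yaw 1.537 shift [0.01 0.05 0.05] turn [0.03 0.02 0.04]
```

The plate bottomed at z=0.0226 with about 7 N, against 0.0225 expected. I release it by opening the fingers partway, then rise.

```bash
python3 -m jog '[{"wx":0,"wy":0,"wz":0,"dx":-0.1,"dy":0,"dz":0,"gripper":0.45},{"wx":0,"wy":0,"wz":0,"dx":-0.1,"dy":0,"dz":0,"gripper":0.45},{"wx":0,"wy":0,"wz":0,"dx":-0.1,"dy":0,"dz":0,"gripper":0.45},{"wx":0,"wy":0,"wz":0,"dx":-0.1,"dy":0,"dz":0,"gripper":0.45},{"wx":0,"wy":0,"wz":0,"dx":-0.1,"dy":0,"dz":0,"gripper":0.45}]' 60
python3 go.py .566 -.1067 .15 1.537
```

```text
time: 8.77
eef_pos: [0.5654, -0.1072, 0.0216]
ee_rot: [0.01, 0.707, -0.012, 0.707]
force: [-0.8, 0.1, 0.8]
grip_width: 0.0465
t 8.7667 pos [ 0.5654 -0.1072  0.0216] toolyaw 1.539 tilt [ 0.001 -0.003 -1.   ] q [-0.3   0.23 -0.12  1.22 -0.   -0.27] w 0.0465 F [-0.8  0.1  0.8]
yaw 1.537 shift [-1.284e+01  1.000e-02  7.000e-02] turn [0.03 0.01 0.04]
```

```bash
python3 -m jog '[{"wx":0,"wy":0,"wz":0,"dx":-2,"dy":0,"dz":0,"gripper":0.45},{"wx":0,"wy":0,"wz":0,"dx":-5,"dy":0,"dz":0,"gripper":0.45},{"wx":0,"wy":0,"wz":0,"dx":-9,"dy":0,"dz":0,"gripper":0.45},{"wx":1.4,"wy":0,"wz":0,"dx":-12,"dy":2,"dz":0,"gripper":0.45},{"wx":2.8,"wy":0,"wz":0,"dx":-12,"dy":5,"dz":0,"gripper":0.45},{"wx":4.2,"wy":0,"wz":0,"dx":-12,"dy":8,"dz":0,"gripper":0.45},{"wx":5.6,"wy":0,"wz":0,"dx":-12,"dy":11,"dz":0,"gripper":0.2},{"wx":7,"wy":0,"wz":0,"dx":-12,"dy":11.5,"dz":0,"gripper":0.2}]' 60
python3 go.py .5765 .009 .10 0.397
python3 - <<'E'
from bench import snapshot
import cv2,numpy as np
s=snapshot("side");np.savez("side4.npz",**s)
f=s["frame"][145:205,200:280,::-1]
cv2.imwrite("pics/c4.png",cv2.resize(f,None,fx=10,fy=10,interpolation=cv2.INTER_CUBIC))
E
```

```text
time: 9.43
eef_pos: [0.5689, 0.0125, 0.1418]
ee_rot: [0.224, 0.67, -0.224, 0.671]
force: [-0.9, -0.9, -0.3]
grip_width: 0.068
t 9.4333 pos [0.5689 0.0125 0.1418] toolyaw 0.927 tilt [ 0.001 -0.    -1.   ] q [-0.1   0.16  0.04  1.45 -0.    0.55] w 0.068 F [-0.9 -0.9 -0.3]
yaw 0.397 shift [4.18 0.18 0.81] turn [ 6.07  0.01 -0.01]
```

View pics/c4.png

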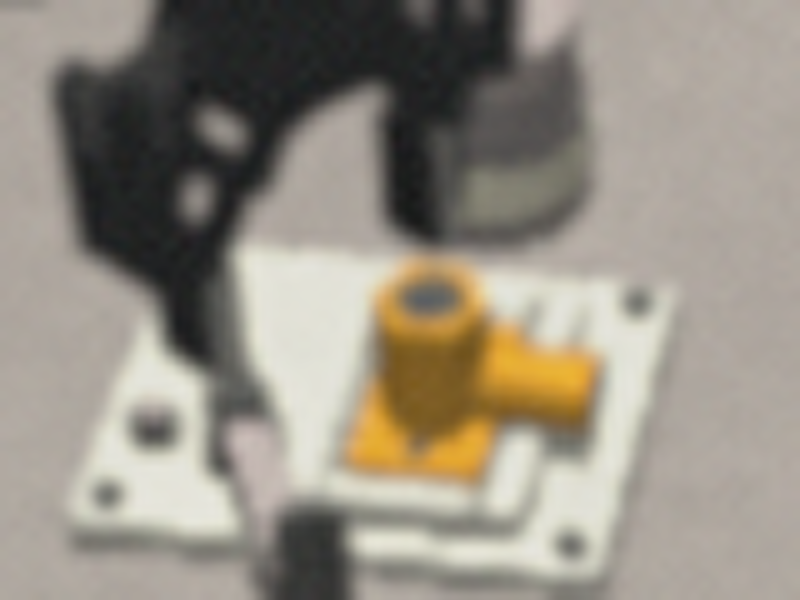

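The elbow is seated: in the crop its plate is flush in the walls around (420,460), the stub lies in the gap at (560,390), and the keeper post is undisturbed. Now I move to the post.

```bash
python3 -m jog '[{"wx":1.4,"wy":0,"wz":0,"dx":1,"dy":0.3,"dz":0.8,"gripper":0.2},{"wx":2.8,"wy":0,"wz":0,"dx":2,"dy":0.3,"dz":0.8,"gripper":0.2},{"wx":4.2,"wy":0,"wz":0,"dx":3,"dy":0.3,"dz":0.8,"gripper":0.2},{"wx":5.6,"wy":0,"wz":0,"dx":4,"dy":0.3,"dz":0.8,"gripper":0.2},{"wx":6.1,"wy":0,"wz":0,"dx":4,"dy":0.3,"dz":0.8,"gripper":0.2},{"wx":6.1,"wy":0,"wz":0,"dx":4,"dy":0.3,"dz":0.8,"gripper":0.2},{"wx":6.1,"wy":0,"wz":0,"dx":4,"dy":0.3,"dz":0.8,"gripper":0.2}]' 60
python3 go.py .577 .0098 .046 0.397
```

```text
time: 10.07
eef_pos: [0.5771, 0.005, 0.1012]
ee_rot: [0.39, 0.588, -0.392, 0.59]
force: [0.2, 0.1, 0.4]
grip_width: 0.0683
t 10.0667 pos [0.5771 0.005  0.1012] toolyaw 0.398 tilt [ 0.    -0.003 -1.   ] q [-0.11  0.19 -0.    1.38 -0.    1.07] w 0.0683 F [0.2 0.1 0.4]
yaw 0.397 shift [ 5.52  0.18 -0.46] turn [0.02 0.04 0.01]
```

```bash
python3 -m jog '[{"wx":0,"wy":0,"wz":0,"dx":1,"dy":0.2,"dz":-0.45,"gripper":0.2},{"wx":0,"wy":0,"wz":0,"dx":3,"dy":0.2,"dz":-0.45,"gripper":0.2},{"wx":0,"wy":0,"wz":0,"dx":4.7,"dy":0.2,"dz":-0.45,"gripper":0.2},{"wx":0,"wy":0,"wz":0,"dx":5.5,"dy":0.2,"dz":-0.45,"gripper":0.2},{"wx":0,"wy":0,"wz":0,"dx":5.5,"dy":0.2,"dz":-0.45,"gripper":0.2}]' 30
python3 go.py .577 .0098 .046 0.397
python3 -m jog '[{"wx":0,"wy":0,"wz":0,"dx":0,"dy":0,"dz":0,"gripper":0.9},{"wx":0,"wy":0,"wz":0,"dx":0,"dy":0,"dz":0,"gripper":0.9},{"wx":0,"wy":0,"wz":0,"dx":0,"dy":0,"dz":0,"gripper":0.9},{"wx":0,"wy":0,"wz":0,"dx":0,"dy":0,"dz":0,"gripper":0.9},{"wx":0,"wy":0,"wz":0,"dx":0,"dy":0,"dz":0,"gripper":0.9},{"wx":0,"wy":0,"wz":0,"dx":0,"dy":0,"dz":0,"gripper":0.9},{"wx":0,"wy":0,"wz":0,"dx":0,"dy":0,"dz":0,"gripper":0.9}]' 30
python3 go.py .577 .0098 .046 0.397
```

```text
time: 10.48
eef_pos: [0.575, 0.0108, 0.0434]
ee_rot: [0.39, 0.59, -0.393, 0.588]
force: [-0.4, 1.0, 0.3]
grip_width: 0.069
t 10.4833 pos [0.575  0.0108 0.0434] toolyaw 0.397 tilt [-0.005 -0.003 -1.   ] q [-0.1   0.22 -0.08  1.27 -0.    1.08] w 0.069 F [-0.4  1.   0.3]
yaw 0.397 shift [-0.26  0.14  0.17] turn [0.   0.01 0.06]
time: 11.07
eef_pos: [0.5783, 0.0103, 0.0479]
ee_rot: [0.391, 0.587, -0.392, 0.59]
force: [-0.1, 0.1, 5.2]
grip_width: 0.0208
t 11.0667 pos [0.5783 0.0103 0.0479] toolyaw 0.396 tilt [ 0.003 -0.003 -1.   ] q [-0.1   0.22 -0.08  1.27 -0.    1.08] w 0.0208 F [-0.1  0.1  5.2]
yaw 0.397 shift [ 0.19 -0.14 -0.  ] turn [-0.01  0.05 -0.02]
```

The post is pinched (20.8 mm). I lead it along the arc, 28° first.

```bash
python3 -m jog '[{"wx":-0.8,"wy":0,"wz":0,"dx":0,"dy":-0.7,"dz":0.02,"gripper":0.9},{"wx":-1.6,"wy":0,"wz":0,"dx":0,"dy":-1.4,"dz":0.1,"gripper":0.9},{"wx":-2.4,"wy":0,"wz":0,"dx":0,"dy":-2.1,"dz":0.2,"gripper":0.9},{"wx":-3.2,"wy":0,"wz":0,"dx":0,"dy":-2.75,"dz":0.4,"gripper":0.9},{"wx":-4,"wy":0,"wz":0,"dx":0,"dy":-3.4,"dz":0.6,"gripper":0.9},{"wx":-4.8,"wy":0,"wz":0,"dx":0,"dy":-4.05,"dz":0.85,"gripper":0.9},{"wx":-5.6,"wy":0,"wz":0,"dx":0,"dy":-4.7,"dz":1.2,"gripper":0.9},{"wx":-5.6,"wy":0,"wz":0,"dx":0,"dy":-4.7,"dz":1.2,"gripper":0.9}]' 40
python3 go.py .577 .0098 .046 0.884
cat > k.py <<'E'
import numpy as np
from bench import state
p=np.array(state()["eef_pos"][:2]);d=p-[.6155,-.082];print("len",np.hypot(*d),"theta",np.pi-(np.arctan2(d[1],d[0])+.034))
E
python3 k.py
```

```text
time: 11.73
eef_pos: [0.5383, -0.0185, 0.0479]
ee_rot: [0.237, 0.666, -0.237, 0.667]
force: [-2.0, 3.0, 6.9]
grip_width: 0.0205
t 11.7333 pos [ 0.5383 -0.0185  0.0479] toolyaw 0.887 tilt [ 0.002 -0.001 -1.   ] q [-0.16  0.12 -0.19  1.26 -0.    0.53] w 0.0205 F [-2.   3.   6.9]
yaw 0.884 shift [0.2  4.64 1.21] turn [0.04 0.02 0.  ]
len 0.09994531439085948 theta 0.6538189947974158
```

```bash
python3 -m jog '[{"wx":-1,"wy":0,"wz":0,"dx":0,"dy":-0.87,"dz":0.04,"gripper":0.9},{"wx":-2,"wy":0,"wz":0,"dx":0,"dy":-1.74,"dz":0.15,"gripper":0.9},{"wx":-3,"wy":0,"wz":0,"dx":0,"dy":-2.6,"dz":0.34,"gripper":0.9},{"wx":-4,"wy":0,"wz":0,"dx":0,"dy":-3.4,"dz":0.6,"gripper":0.9},{"wx":-5,"wy":0,"wz":0,"dx":0,"dy":-4.2,"dz":0.95,"gripper":0.9},{"wx":-6,"wy":0,"wz":0,"dx":0,"dy":-5,"dz":1.35,"gripper":0.9},{"wx":-6.8,"wy":0,"wz":0,"dx":0,"dy":-5.6,"dz":1.7,"gripper":0.9},{"wx":-6.8,"wy":0,"wz":0,"dx":0,"dy":-5.6,"dz":1.7,"gripper":0.9}]' 40
python3 go.py .577 .0098 .046 1.537; python3 k.py
```

```text
time: 12.4
eef_pos: [0.5154, -0.0735, 0.0479]
ee_rot: [0.031, 0.706, -0.033, 0.706]
force: [-4.3, 0.9, 8.0]
grip_width: 0.0209
t 12.4 pos [ 0.5154 -0.0735  0.0479] toolyaw 1.481 tilt [-0.    -0.003 -1.   ] q [-0.27  0.08 -0.24  1.26 -0.   -0.18] w 0.0209 F [-4.3  0.9  8. ]
yaw 1.537 shift [0.16 8.85 5.39] turn [-0.64 -0.    0.03]
len 0.10048806601353807 theta 0.050985845723861
```

```bash
python3 -m jog '[{"wx":-0.3,"wy":0,"wz":0,"dx":0,"dy":-0.2,"dz":0,"gripper":0.9},{"wx":-0.6,"wy":0,"wz":0,"dx":0,"dy":-0.4,"dz":0,"gripper":0.9},{"wx":-0.6,"wy":0,"wz":0,"dx":0,"dy":-0.55,"dz":0,"gripper":0.9},{"wx":-0.6,"wy":0,"wz":0,"dx":0,"dy":-0.55,"dz":0,"gripper":0.9}]' 40
python3 go.py .577 .0098 .046 1.537; python3 k.py
```

```text
time: 12.73
eef_pos: [0.5151, -0.0779, 0.0479]
ee_rot: [0.013, 0.707, -0.015, 0.707]
force: [-4.2, 1.5, 8.3]
grip_width: 0.0206
t 12.7333 pos [ 0.5151 -0.0779  0.0479] toolyaw 1.532 tilt [-0.    -0.002 -1.   ] q [-0.28  0.08 -0.24  1.26 -0.   -0.24] w 0.0206 F [-4.2  1.5  8.3]
yaw 1.537 shift [0.17 9.01 5.84] turn [-0.06 -0.    0.02]
len 0.10048148251088057 theta 0.006432473455601162
```

```bash
python3 -m jog '[{"wx":0,"wy":0,"wz":0,"dx":0,"dy":-0.1,"dz":0,"gripper":0.9},{"wx":0,"wy":0,"wz":0,"dx":0,"dy":-0.2,"dz":0,"gripper":0.9},{"wx":0,"wy":0,"wz":0,"dx":0,"dy":-0.25,"dz":0,"gripper":0.9},{"wx":0,"wy":0,"wz":0,"dx":0,"dy":-0.25,"dz":0,"gripper":0.9}]' 40
python3 go.py .577 .0098 .046 1.537; python3 k.py
```

```text
time: 13.07
eef_pos: [0.5151, -0.0786, 0.0479]
ee_rot: [0.014, 0.707, -0.013, 0.707]
force: [-3.5, 5.0, 9.4]
grip_width: 0.0205
t 13.0667 pos [ 0.5151 -0.0786  0.0479] toolyaw 1.533 tilt [ 0.     0.002 -1.   ] q [-0.28  0.08 -0.24  1.26  0.   -0.24] w 0.0205 F [-3.5  5.   9.4]
yaw 1.537 shift [0.2  9.07 5.86] turn [-0.04  0.   -0.02]
len 0.1005051228869008 theta -0.00044094343545708625
```

The keeper is against its stop: the post moved 0.7 mm of 2.5 mm commanded, the reaction is 5 N, and θ≈0. I release and retreat straight up.

```bash
python3 -m jog '[{"wx":0,"wy":0,"wz":0,"dx":0,"dy":0.2,"dz":0,"gripper":0.45},{"wx":0,"wy":0,"wz":0,"dx":0,"dy":0.2,"dz":0,"gripper":0.45},{"wx":0,"wy":0,"wz":0,"dx":0,"dy":0.2,"dz":0,"gripper":0.45},{"wx":0,"wy":0,"wz":0,"dx":0,"dy":0.2,"dz":0,"gripper":0.45},{"wx":0,"wy":0,"wz":0,"dx":0,"dy":0.2,"dz":0,"gripper":0.45}]' 40
python3 -m jog '[{"wx":0,"wy":0,"wz":0,"dx":-1,"dy":0,"dz":0,"gripper":0.45},{"wx":0,"wy":0,"wz":0,"dx":-3,"dy":0,"dz":0,"gripper":0.45},{"wx":0,"wy":0,"wz":0,"dx":-6,"dy":0,"dz":0,"gripper":0.45},{"wx":0,"wy":0,"wz":0,"dx":-10,"dy":0,"dz":0,"gripper":0.45},{"wx":0,"wy":0,"wz":0,"dx":-14,"dy":0,"dz":0,"gripper":0.45},{"wx":0,"wy":0,"wz":0,"dx":-17,"dy":0,"dz":2,"gripper":0.45},{"wx":0,"wy":0,"wz":0,"dx":-20,"dy":0,"dz":5,"gripper":0.45},{"wx":0,"wy":0,"wz":0,"dx":-20,"dy":0,"dz":8,"gripper":0.45}]' 40
python3 go.py .35 -.05 .23 1.537
```

```text
time: 13.48
eef_pos: [0.5155, -0.079, 0.0462]
ee_rot: [0.013, 0.707, -0.015, 0.707]
force: [-0.3, -0.3, -0.0]
grip_width: 0.0469
time: 14.15
eef_pos: [0.5987, -0.0823, 0.2566]
ee_rot: [0.012, 0.702, -0.017, 0.712]
force: [1.2, 0.2, 2.0]
grip_width: 0.0469
t 14.15 pos [ 0.5987 -0.0823  0.2566] toolyaw 1.53 tilt [ 0.015 -0.007 -1.   ] q [-0.25  0.25  0.38  1.68 -0.   -0.21] w 0.0469 F [1.2 0.2 2. ]
yaw 1.537 shift [  2.27   2.23 -25.02] turn [-0.08  0.17  0.07]
```

```bash
python3 -m jog '[{"wx":0,"wy":0,"wz":0,"dx":0,"dy":0,"dz":-3,"gripper":0.45},{"wx":0,"wy":0,"wz":0,"dx":0,"dy":0,"dz":-7,"gripper":0.45},{"wx":0,"wy":0,"wz":0,"dx":0,"dy":0,"dz":-11,"gripper":0.45},{"wx":0,"wy":0,"wz":0,"dx":0,"dy":0,"dz":-15,"gripper":0.45},{"wx":0,"wy":0,"wz":0,"dx":0,"dy":0,"dz":-19,"gripper":0.45},{"wx":0,"wy":0,"wz":0,"dx":0,"dy":0,"dz":-22,"gripper":0.45},{"wx":0,"wy":0,"wz":0,"dx":0,"dy":0,"dz":-24,"gripper":0.45},{"wx":0,"wy":0,"wz":0,"dx":0,"dy":0,"dz":-24,"gripper":0.45}]' 40
python3 - <<'E'
from bench import snapshot
import cv2,numpy as np
o=[]
for n,x,y in(("side",195,130),("top",280,125)):
    s=snapshot(n);np.savez(n+"5.npz",**s);f=s["frame"]
    o.append(cv2.resize(f[y:y+80,x:x+80,::-1],None,fx=5,fy=5,interpolation=cv2.INTER_CUBIC))
    cv2.imwrite(f"pics/full_{n}5.png",f[:,:,::-1])
cv2.imwrite("pics/c5.png",np.hstack(o))
a=cv2.imread("pics/full_side5.png").astype(int);b=cv2.imread("pics/side0.png").astype(int)
d=np.abs(a-b).max(2)
for n,x,y in(("flange",250,325),("tee",193,297),("bottle",298,228),("jar",248,152),("black",340,282)):print(n,d[y-15:y+15,x-15:x+15].mean().round(1))
E
```

```text
time: 14.82
eef_pos: [0.3528, -0.0715, 0.248]
ee_rot: [0.013, 0.706, -0.016, 0.708]
force: [0.5, 0.3, -0.4]
grip_width: 0.0467
flange 4.0
tee 3.7
bottle 15.5
jar 3.6
black 3.8
```

View pics/c5.png

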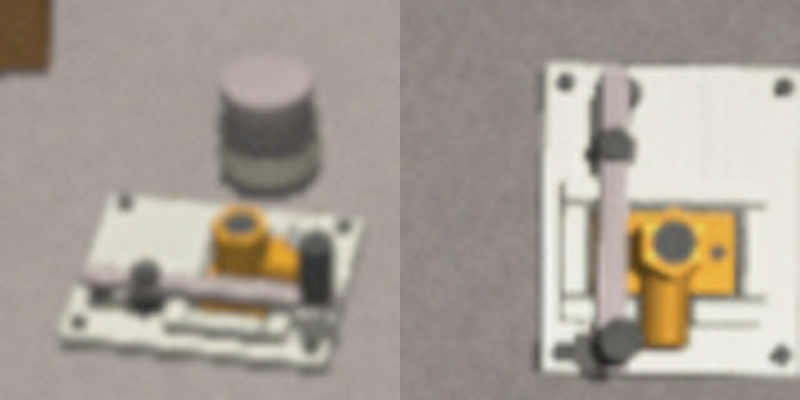

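The keeper lies over the plate's +y ear along the pocket's -x, from pivot (613,147) to post (618,342). The plate is square in the pocket and the stub is in the gap. The bottle region differs from the start picture, so I look at it once.

View pics/full_side5.png

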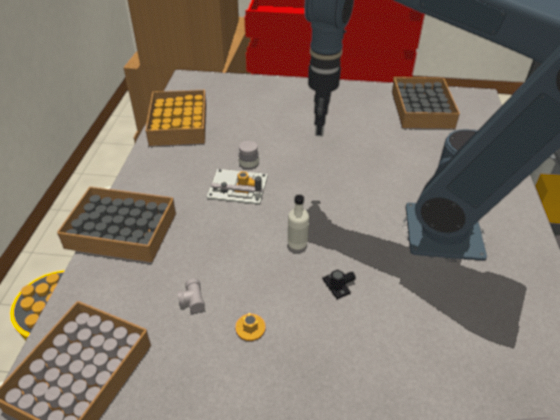

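The bottle at (298,228) stands where it was; the difference is the arm's shadow. The tee, flange, jar and black look-alike are also in place, and the hand is clear.

```bash
python3 -c "
from bench import finish_job
print(finish_job())"
```

```text
the job is handed in; nothing more can be done
None
```

The job is handed in after about 15 s of robot time: the elbow is in the pocket and the keeper is home over its ear.

**What I did**
- The keeper measured 1.14 rad open, just above the 1.1 rad clear limit, so I did not swing it out first.
- I gripped the brass elbow on its hexagon flats at 29.5 mm. I lowered it into the pocket until it rested on the floor at tool height 22.6 mm, against 22.5 mm expected, with about 7 N.
- I then pinched the keeper post and led it along its arc to the stop. It met a 5 N reaction at about 0 rad, and I released it and backed away.

**Last checks**
- The final side and top views show the plate flat and square, the stub in the gap, and the bar over the +y ear.
- The bottle, jar, tee, flange and black look-alike stand where they were.
- The only mismatch was the automatic before/after comparison, which flagged the bottle. The picture showed that was just the arm's shadow.
- Camera and robot positions disagreed by about 1–3 mm, which the pocket's lead-in allowed for.

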